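Find and seat the rocking key cover

ROBOT

A 6-joint arm with a two-finger parallel gripper is mounted at the origin on the work surface. World frame = base frame: x ahead of the robot, y to its left, z up, the work surface at z = 0. Lengths are in m, angles in rad, forces in N, time in s.
With the tool pointing down it reaches from about 0.25 to 0.725 m from the base axis. Payload 4 kg.
Tool frame: the origin (TCP) lies on the centre line of the jaws, within the pads' length; the fingertips stand 11 mm ahead of it and the grasp point (between the pads) lies 8 mm behind it (bot.nose_length is the distance from the TCP to the fingertips, in m); z points along the fingers, y is the direction in which the jaws open and shut (so a half turn about z gives the same grasp; the last joint's range is limited). The gripper opens to 85 mm and grips with 20 to 120 N. Pads are 22 mm wide; open, the fingers measure 114 mm over their backs; the gripper's body (76 mm by 85 mm) begins 54 mm behind the grasp point. The pads swing forward as they close: fully open they stand 13 mm farther back than shut.
Start: joints at [1.315, 0.241, 0.005, 1.335, 0, 1.571], TCP at [0.127, 0.484, 0.242] pointing down, gripper open.
Joint ranges: [-2.72, 2.72], [-1.05, 1.87], [-1.09, 1.28], [-1.99, 2.15], [-1.42, 1.44], [-3.14, 3.14]. Speed limits (rad/s): [2.79, 2.79, 3.14, 3.14, 3.14, 3.14].

INTERFACE

Orientations are given as a unit quaternion [x, y, z, w].
In Python, from workcell import bot gives the robot as it stands.
- The arm moves only by the tool play_rows, never from a script. Its argument "plan" is one flat list of numbers, 6 for each row, row after row: the shift along the tool's x, y, z in mm, then the turn, a rotation vector about the tool's x, y, z in rad. A call has 1 to 20 rows; each row shifts and turns the commanded pose from where the row before left it, along the tool's axes as they then stand; what a row does not reach is not made up. A row lasts 1/8 s, in which the tool goes at most 62.5 mm and 10.7 degrees, less where a joint would pass 70% of its speed; a pose out of reach is approached as far as the arm can. A call with a gripper value outside its range is refused whole. "hand" is the opening in per cent of the stroke, from 0 (shut) to 100 (fully open), set as the call begins (left out, the last holds). The fingers move at their own pace and stop on an object; the grip force is fixed at half the most. Time passes only in rows, so rows that do not move let the fingers close. It gives the time, the measured TCP pose, the force and the opening at its end, in the units of the state.
- bot.get_obs(): the state, without advancing time (a new reading comes with each control period).
- bot.camera(name): name is "scene" or "top" or "wrist"; returns a dict with "frame" (480x640x3 uint8, blue, green, red), "range_z" (480x640 float32, m along the optical axis (not along the pixel's ray), 0 where there is no reading), "K" (3x3 intrinsics, pixels), "cam_to_world" (4x4, takes a point from camera to world coordinates). Camera axes: x right, y down, z forward; pixel columns grow to the right and rows downward; lengths in m; the calibration is good to about 2 mm. A picture is of the moment at which its call begins.
- bot.job_done(): hands the job in, once; it reports no verdict.
Trained networks look in the newest picture that a camera, given by its name, has taken for a name from the list of things; names that differ only in an ending like _2 or _b are one class to them, and where a whole thing is asked for, a point or a joint stands for the part that bears it (a point fixed in the world has none). Each returns a list of dicts, best first, with "p" (0 to 1); they miss things now and then, are a little off and sometimes report something else, mostly with a low value. They report only what shows in the picture. A call takes as long as a camera call. They do not tell look-alikes from the thing itself.
- bot.outline_of(query, camera): "mask" (480x640 bool, what is visible of it) and "point" ([row, column] in pixels, amid what is visible of it).
The state is a dict: "clock": time; "joint_pos": joint angles; "joint_vel": joint speeds; "tau": joint torques, N m; "eef_pos": TCP position; "tool_rot": TCP orientation; "ft_force": force on the tool from outside, world axes, zero at the start; "ft_torque": the same for the moment, N m; "grip_width": finger opening in m.
Only numpy, scipy, OpenCV 4.12 (cv2) and the standard library are available. Lean on these libraries where they do the work, as an engineer would, in place of code of your own. Each camera call takes 0.05 s, during which the arm holds its last target.

TASK

One of the five black key covers on the blue test pillars is not seated and rocks when its edge is pressed: press the covers with the fingertips to find it, then push it down in the middle until it sits fully home and level. Finish while still holding that one cover down with a firm, steady press of the fingertips. Do not lift any cover or push one off its pillar, and leave everything else where it stands.

Things in the scene. Friction and masses are not known exactly. Their poses are not given: they have to be found in the camera images.
- fixture: the aluminium fixture plate, 300 (x) x 360 (y) x 20 mm, that carries the pillars; fixed; origin in the middle of its underside, at table height
- cover_1: one of five identical square black key covers, 68 x 68 mm: a cap with a flat 5 mm top, a 6 mm skirt and a small white dot in the middle of its top; 45 g. Origin: middle of the top face; x and y along its sides, z up. It lies loose over the 59 mm square head of its pillar, 1.5 mm play all round. They are mixed at random: neither look nor place tells the loose one
- cover_2: second cover, as cover_1. The pillars are set to different heights (cover tops 83 to 95 mm above the table), so height does not tell the loose cover. A sound cover lies firmly on its whole head and gives nowhere within 25 mm of its middle
- cover_3: third cover, as cover_1. The loose cover stands 3.5 mm off its head on a narrow 8 mm stem under its middle: a light press 20 mm or more from the middle, square to a side, tips it about 0.14 rad (2 to 3 mm down at the point pressed); it falls level again when let go
- cover_4: fourth cover, as cover_1. Seating the loose cover: pressed in the middle with more than about 8 N, its stem slides in and it goes down 3.5 mm, level, onto its head and stays there
- cover_5: fifth cover, as cover_1
- collar: small blue metal ring, 28 mm across, 16 mm high, lying flat on the fixture plate; bystander; origin in the middle of its underside
- probe: cream-yellow turned probe tip, 22 mm foot, 42 mm high, standing on the fixture plate; bystander; origin in the middle of its underside
- jar: amber screw-top jar, 56 mm across, 75 mm high, standing on the table; bystander; origin in the middle of its underside
- driver: screwdriver lying on the table; bystander; origin near its middle
- mug: white mug, 80 mm across, 90 mm high, standing on the table; bystander; origin in the middle of its underside
- weight: brass cylinder weight, 44 mm across, 45 mm high, standing on the table; bystander; origin in the middle of its underside
Mind the look-alikes: they are no part of the job. Leave any red or turquoise look-alike of the cover_3 alone.

How it is judged:
At the end, for the whole second after the job is handed in: The cover that rocked has gone down onto its head (more than 2.6 mm from where it started), the fingers press on that same cover with more than 1.5 N, and all five covers are level within 0.035 rad, at rest, and within 6 mm of where they started (((distance of cover_1 from where it was at the start of the episode above 0.0026 m and contact force between the fingers and cover_1 above 1.5 N) or (distance of cover_2 from where it was at the start of the episode above 0.0026 m and contact force between the fingers and cover_2 above 1.5 N) or (distance of cover_3 from where it was at the start of the episode above 0.0026 m and contact force between the fingers and cover_3 above 1.5 N) or (distance of cover_4 from where it was at the start of the episode above 0.0026 m and contact force between the fingers and cover_4 above 1.5 N) or (distance of cover_5 from where it was at the start of the episode above 0.0026 m and contact force between the fingers and cover_5 above 1.5 N)) and angle between each of cover_1, cover_2, cover_3, cover_4, cover_5's own z axis and vertical below 0.035 rad and distance of each of cover_1, cover_2, cover_3, cover_4, cover_5 from where it was at the start of the episode below 0.006 m and linear speed of each of cover_1, cover_2, cover_3, cover_4, cover_5 below 0.01 m/s); the arm keeps its last pose, push and grip.
It fails at once if a cover is lifted, carried or pushed off its pillar (moved more than 8 mm) (distance of any of cover_1, cover_2, cover_3, cover_4, cover_5 from where it was at the start of the episode above 0.008 m).
It fails at once if a bystander is moved more than 20 mm (distance of any of collar, probe, jar, driver, mug, weight from where it was at the start of the episode above 0.02 m).
It also fails if it takes over 48 s, if anything falls off the work surface, if the arm or the gripper's body presses on something with over 40 N, if the wrist force passes 120 N, or if a joint passes its speed limit or range.

## Working session

There is one attempt and no reset: what is moved stays moved. The work goes in short steps, Python scripts to look and compute and a tool call to move; the robot and the scene stay as the last step left them, time stands still between calls to the robot, and variables do not carry over. Pictures are saved under pics/ and viewed, and the job is handed in when it is done.

Besides the shell and the picture viewer there is one more tool, called after ">>>" as name(argument=value, ...) on one line, values as JSON. play_rows: Moves the arm, as the interface text tells. Its arguments: {"type":"object","properties":{"plan":{"type":"array","items":{"type":"number"}},"hand":{"type":"number"}},"required":["plan"]}

```bash
ls; mkdir -p pics
python3 - <<'E'
from workcell import bot
import cv2
s=bot.get_obs();print({k:s[k] for k in('clock','eef_pos','tool_rot','ft_force','grip_width')},bot.nose_length)
for n in("scene","top"):
    c=bot.camera(n);cv2.imwrite(f'pics/{n}0.png',c['frame'])
    r=bot.outline_of('cover_1',n)
    for d in r:
        m=d['mask'];z=c['range_z'];K=c['K'];T=c['cam_to_world']
        import numpy as np
        v,u=np.nonzero(m&(z>0));zz=z[v,u]
        P=np.c_[(u-K[0,2])*zz/K[0,0],(v-K[1,2])*zz/K[1,1],zz]@T[:3,:3].T+T[:3,3]
        print(n,round(d['p'],2),d['point'],m.sum(),np.median(P,0).round(4),np.percentile(P,2,0).round(3),np.percentile(P,98,0).round(3))
E
```

```text
pics
{'clock': 0.0, 'eef_pos': array([0.12636322, 0.48314957, 0.24140403]), 'tool_rot': array([ 1.27553584e-01,  9.91831131e-01, -1.03684696e-03, -1.28348880e-04]), 'ft_force': array([-1.31411863, -0.71786551,  0.69876102]), 'grip_width': 0.08553242246832987} 0.011
scene 0.96 [267.8, 315.8] 1245 [ 0.6243 -0.0134  0.0862] [ 0.588 -0.046  0.021] [0.655 0.02  0.089]
scene 0.85 [222.8, 360.6] 1035 [0.5127 0.0599 0.083 ] [0.477 0.027 0.076] [0.543 0.092 0.086]
scene 0.83 [191.4, 482.5] 783 [0.3136 0.3111 0.0109] [0.275 0.277 0.002] [0.347 0.347 0.014]
scene 0.81 [283.1, 372.8] 1215 [0.6353 0.0958 0.083 ] [0.601 0.061 0.079] [0.669 0.129 0.086]
scene 0.79 [237.7, 413.1] 1112 [0.5266 0.1565 0.0907] [0.489 0.122 0.082] [0.56  0.19  0.094]
scene 0.65 [400.5, 489.9] 1524 [0.7799 0.34   0.0107] [0.745 0.306 0.004] [0.813 0.374 0.014]
scene 0.62 [212.2, 310.2] 1000 [ 0.5053 -0.0502  0.0896] [ 0.471 -0.084  0.083] [ 0.537 -0.018  0.092]
top 0.95 [331.7, 258.1] 734 [0.306  0.1584 0.0103] [0.268 0.121 0.   ] [0.344 0.196 0.016]
top 0.8 [255.1, 342.2] 763 [ 0.5016 -0.0516  0.089 ] [ 0.468 -0.085  0.083] [ 0.534 -0.019  0.094]
top 0.78 [243.8, 259.8] 745 [0.5221 0.1548 0.0901] [0.488 0.122 0.085] [0.557 0.188 0.096]
top 0.72 [206.1, 327.4] 752 [ 0.6185 -0.0145  0.0859] [ 0.586 -0.047  0.08 ] [0.653 0.018 0.091]
top 0.69 [201.6, 284.0] 741 [0.6329 0.0938 0.0821] [0.599 0.06  0.076] [0.668 0.128 0.087]
top 0.68 [253.2, 293.6] 761 [0.5071 0.0573 0.0824] [0.475 0.025 0.021] [0.54  0.091 0.088]
top 0.65 [330.6, 202.6] 731 [0.3082 0.3094 0.0104] [0.272 0.273 0.001] [0.344 0.346 0.016]
top 0.56 [148.6, 195.3] 666 [0.7761 0.3394 0.0094] [0.742 0.305 0.002] [0.81  0.374 0.016]
```

View pics/scene0.png

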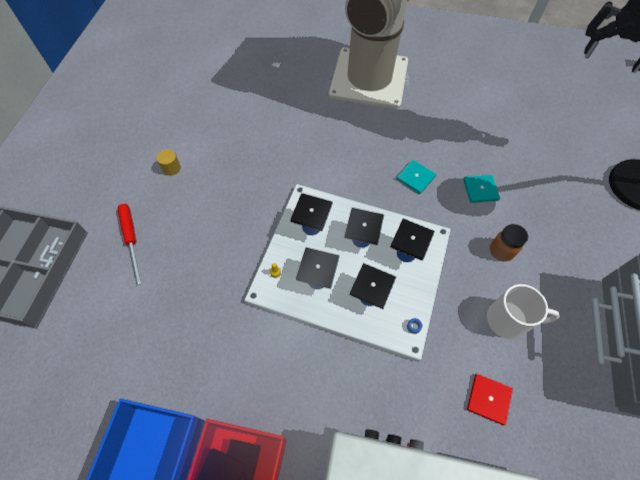

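View pics/top0.png

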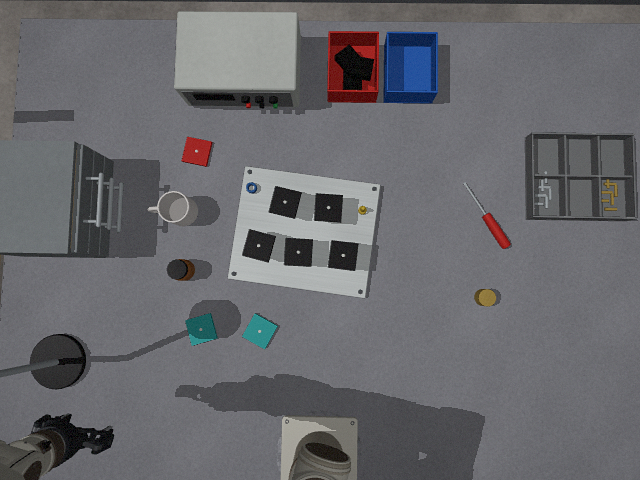

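The five candidates are the black squares on the plate, in the scene picture at (311,211), (365,226), (413,239), (318,267) and (373,286). The turquoise (417,176), (482,188) and red (491,398) ones are look-alikes. Next I'll refine the dots, the cover yaws and the heights along the way.

```bash
cat > h.py <<'E'
import numpy as np,cv2
from workcell import bot
def pts(c,u,v,zz=None):
    K=c['K'];T=c['cam_to_world']
    if zz is None: zz=c['range_z'][v,u]
    return np.c_[(u-K[0,2])*zz/K[0,0],(v-K[1,2])*zz/K[1,1],zz]@T[:3,:3].T+T[:3,3]
def cloud(c):
    v,u=np.mgrid[:480,:640]; P=pts(c,u.ravel(),v.ravel()).reshape(480,640,3); P[c['range_z']==0]=np.nan; return P
E
python3 - <<'E'
from h import *
A=[(.502,-.052),(.509,.058),(.524,.156),(.621,-.014),(.634,.095)]
C={}
for n in("scene","top"):
    c=bot.camera(n);P=cloud(c);f=c['frame'].astype(int);print(n,'cam',c['cam_to_world'][:3,3].round(2))
    hs=f.max(2)
    for i,a in enumerate(A):
        near=(np.hypot(P[...,0]-a[0],P[...,1]-a[1])<.06)&(P[...,2]>.07)&(P[...,2]<.105)
        v,u=np.nonzero(near);Q=P[v,u]
        # plane
        M=np.c_[Q[:,:2]-Q[:,:2].mean(0),np.ones(len(Q))]
        s=np.linalg.lstsq(M,Q[:,2],rcond=None)[0];res=Q[:,2]-M@s
        w=abs(res)<.006;Q=Q[w];M=M[w];s=np.linalg.lstsq(M,Q[:,2],rcond=None)[0]
        (cx,cy),(w_,h_),ang=cv2.minAreaRect((Q[:,:2]*1000).astype(np.float32))
        d=near&(hs>110)&(np.hypot(P[...,0]-Q[:,0].mean(),P[...,1]-Q[:,1].mean())<.015)
        dv,du=np.nonzero(d)
        print(i,len(Q),'mean',Q.mean(0).round(4),'slope',s[:2].round(3),'sd',(Q[:,2]-M@s).std().round(4),'rect',np.round([cx,cy,w_,h_,ang],1),'dot',(np.average(P[dv,du],axis=0,weights=hs[dv,du]).round(4) if len(dv) else None),len(dv))
    tall=P[...,2]>.12
    sel=tall&(P[...,0]<.75)&(P[...,0]>0)&(P[...,1]>-.2)&(P[...,1]<.6)
    v,u=np.nonzero(sel)
    import collections
    g=collections.defaultdict(list)
    for q in P[v,u]: g[(round(q[0]*10)/10,round(q[1]*10)/10)].append(q[2])
    print({k:(len(x),round(float(max(x)),2)) for k,x in g.items() if len(x)>8})
E
```

```text
scene cam [0.96 0.05 0.84]
0 1009 mean [ 0.5044 -0.0511  0.0894] slope [-0.019 -0.002] sd 0.0016 rect [502.6 -51.6  68.6  69.5  83.5] dot [ 0.5027 -0.0517  0.0903] 14
1 1038 mean [0.5111 0.0591 0.0829] slope [-0.016  0.004] sd 0.0016 rect [509.3  59.1  67.9  70.6  87.9] dot [0.5098 0.0588 0.0838] 14
2 1103 mean [0.5249 0.1566 0.0906] slope [-0.014  0.006] sd 0.0016 rect [522.4 156.9  67.6  70.8  76.3] dot [0.5232 0.1565 0.0911] 15
3 1207 mean [ 0.6223 -0.0133  0.0863] slope [-0.011 -0.002] sd 0.0015 rect [620.4 -13.4  68.1  69.3  87.2] dot [ 0.6211 -0.0138  0.0866] 17
4 1266 mean [0.6351 0.0952 0.0828] slope [-0.009  0.002] sd 0.0015 rect [633.4  95.2  68.   69.4  77.2] dot [0.6344 0.0951 0.0838] 20
{(0.1, -0.1): (186, 0.26), (0.1, 0.0): (1955, 0.28), (0.0, 0.0): (431, 0.26), (0.0, 0.1): (230, 0.25), (0.1, 0.4): (1048, 0.38), (0.1, 0.5): (704, 0.38), (0.2, 0.5): (31, 0.37), (0.0, -0.1): (43, 0.17), (0.5, 0.6): (93, 0.13), (0.6, 0.5): (309, 0.17), (0.7, 0.5): (19, 0.17)}
top cam [ 0.43 -0.03  1.38]
0 745 mean [ 0.5016 -0.0529  0.0892] slope [-0.004 -0.011] sd 0.0024 rect [501.5 -52.6 
[... 236 characters left out ...]
1 ] sd 0.0024 rect [521.9 155.5  68.6  68.1  76.2] dot [0.5224 0.1559 0.0905] 9
3 729 mean [ 0.6195 -0.0145  0.0859] slope [0.011 0.003] sd 0.0025 rect [619.9 -14.5  67.9  68.3  87.3] dot [ 0.6203 -0.0147  0.0857] 9
4 731 mean [0.6324 0.094  0.0822] slope [-0.004  0.004] sd 0.0025 rect [632.7  94.5  68.6  68.2  77.3] dot [0.6333 0.0945 0.0817] 9
{(0.7, 0.6): (1347, 0.21), (0.7, 0.5): (95, 0.17), (0.6, 0.6): (1420, 0.21), (0.6, 0.5): (234, 0.17), (0.5, 0.6): (919, 0.2), (0.1, 0.5): (703, 0.5), (0.2, 0.5): (1346, 0.58), (0.1, 0.4): (1665, 0.62), (0.2, 0.4): (571, 0.64), (0.1, 0.0): (1395, 0.31), (0.1, -0.1): (211, 0.29), (0.0, 0.0): (193, 0.31), (0.0, 0.1): (48, 0.25), (0.0, -0.1): (55, 0.29)}
```

Run:
```python
import cv2
a=cv2.imread('pics/top0.png')[150:310,160:400];cv2.imwrite('pics/top_crop0.png',cv2.resize(a,None,fx=3,fy=3,interpolation=cv2.INTER_CUBIC))
```

```text
(no output)
```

View pics/top_crop0.png

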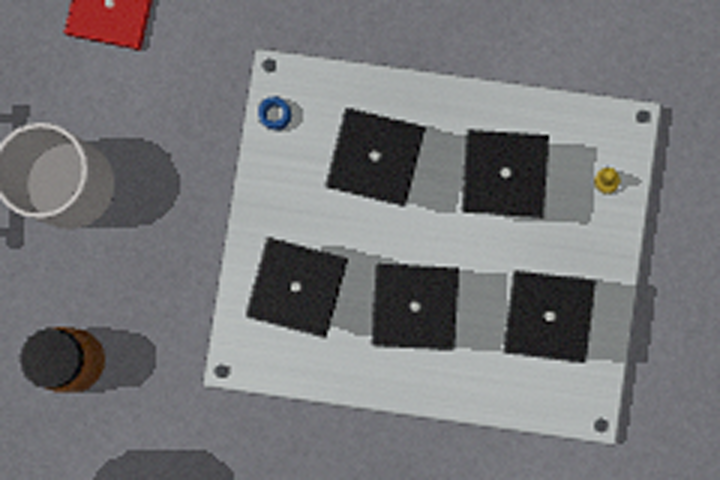

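Run:
```python
from h import *
c=bot.camera('top');P=cloud(c)
for r,q in[(360,58),(345,50),(375,15),(357,100),(345,140),(330,200),(318,225),(435,95),(430,65),(455,25),(200,100),(170,30)]: print(r,q,P[r,q].round(3))
T=P
```

```text
360 58 [0.223 0.671 0.022]
345 50 [0.26  0.695 0.02 ]
375 15 [ 0.179  0.794 -0.001]
357 100 [ 0.229  0.574 -0.003]
345 140 [0.263 0.469 0.001]
330 200 [0.305 0.311 0.011]
318 225 [ 0.336  0.251 -0.004]
435 95 [0.123 0.438 0.312]
430 65 [0.155 0.457 0.397]
455 25 [0.159 0.442 0.547]
200 100 [0.617 0.52  0.167]
170 30 [0.679 0.673 0.196]
```

```bash
cat >> h.py <<'E'
from scipy.spatial.transform import Rotation as R
COV=[((.502,-.0524,.089),-6.0),((.509,.058,.083),-2.1),((.5225,.156,.0905),-13.8),((.6205,-.014,.086),-2.8),((.6335,.0947,.0825),-12.8)]
def goal(i,off=.014,up=.008,tilt=-.18):
    c,y=COV[i];a=np.radians(180+y);x=np.array([np.cos(a),np.sin(a),0]);z=np.array([0,0,-1.]);yy=np.cross(z,x)
    rot=R.from_matrix(np.c_[x,yy,z])*R.from_rotvec([0,tilt,0])
    tip=.0128 if tilt else .011
    return np.array(c)+x*off+[0,0,tip+up],rot
def delta(p,rot):
    s=bot.get_obs();r=R.from_quat(s['tool_rot'])
    print('pos',s['eef_pos'].round(4),'F',s['ft_force'].round(2),'t',s['clock'])
    print('goal',p.round(4),'shift mm tool',(r.inv().apply(p-s['eef_pos'])*1000).round(1),'rotvec',(r.inv()*rot).as_rotvec().round(3))
E
python3 -c "
from h import *
p,r=goal(2,up=.012);delta(p,r)
p2=p.copy();p2[2]=.2;delta(p2,r)"
```

```text
pos [0.1265 0.4836 0.2421] F [ 1.09 -0.14 -0.4 ] t 0.35
goal [0.5089 0.1593 0.1153] shift mm tool [-452.  -216.9  126.9] rotvec [-0.002 -0.18  -0.015]
pos [0.1265 0.4836 0.2421] F [ 1.09 -0.14 -0.4 ] t 0.35
goal [0.5089 0.1593 0.2   ] shift mm tool [-452.  -216.9   42.2] rotvec [-0.002 -0.18  -0.015]
```

>>> play_rows(plan=[-37.7,-18.1,3.5,0,0,0,-37.7,-18.1,3.5,0,0,0,-37.7,-18.1,3.5,0,0,0,-37.7,-18.1,3.5,0,0,0,-37.7,-18.1,3.5,0,0,0,-37.7,-18.1,3.5,0,0,0,-37.7,-18.1,3.5,0,0,0,-37.7,-18.1,3.5,0,0,0,-37.7,-18.1,3.5,0,0,0,-37.7,-18.1,3.5,0,0,0,-37.7,-18.1,3.5,0,0,0,-37.7,-18.1,3.5,0,0,0,0,0,0,0,-0.09,0,0,0,0,0,-0.09,0,0,0,0,0,0,0], hand=0)

```text
clock: 2.22
eef_pos: [0.5077, 0.1591, 0.2001]
tool_rot: [0.127, 0.988, -0.012, 0.088]
ft_force: [-0.8, -0.4, -0.1]
grip_width: -0.0001
```

```bash
python3 -c "
from h import *
p,r=goal(2,up=.010);delta(p,r);print(bot.get_obs()['grip_width'])"
```

```text
pos [0.5077 0.1591 0.2001] F [-0.78 -0.43 -0.08] t 2.225
goal [0.5089 0.1593 0.1133] shift mm tool [14.3  0.6 85.6] rotvec [-0.003 -0.001 -0.014]
-6.987553582709392e-05
```

Accurate tracking. Descend to 10 mm above, then step down.

>>> play_rows(plan=[7.2,0.3,42.8,0,0,0,7.1,0.3,42.8,0,0,0,0,0,0,0,0,0,0.5,0,3,0,0,0,0.5,0,3,0,0,0,0,0,0,0,0,0])

```text
clock: 2.98
eef_pos: [0.5115, 0.1597, 0.1086]
tool_rot: [0.127, 0.988, -0.011, 0.09]
ft_force: [-0.6, 0.3, -0.8]
grip_width: 0.0002
```

```bash
python3 -c "
from h import *
c=bot.camera('wrist');cv2.imwrite('pics/w1.png',c['frame']);c=bot.camera('scene');a=c['frame'][170:330,240:480];cv2.imwrite('pics/s1.png',cv2.resize(a,None,fx=3,fy=3))
p,r=goal(2,up=.004);delta(p,r)"
```

```text
pos [0.5112 0.1596 0.1083] F [ 0.58  0.05 -0.89] t 3.075
goal [0.5089 0.1593 0.1073] shift mm tool [ 2.3 -0.8  0.6] rotvec [-0.002  0.001 -0.015]
```

View pics/w1.png

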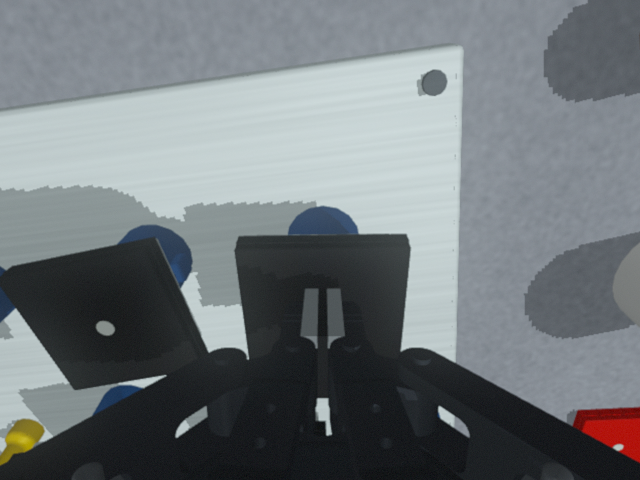

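View pics/s1.png

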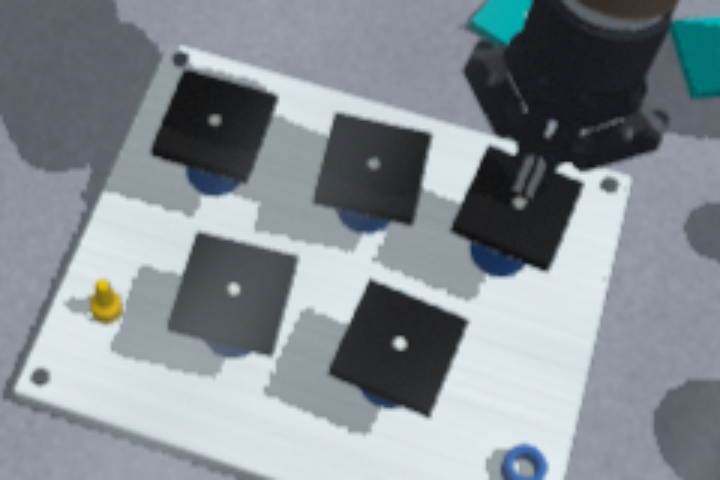

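>>> play_rows(plan=[2.3,0,0.6,0,0,0,0.3,0,2,0,0,0,0.2,0,1,0,0,0,0,0,0,0,0,0])

```text
clock: 3.58
eef_pos: [0.5085, 0.1599, 0.1032]
tool_rot: [0.127, 0.988, -0.012, 0.089]
ft_force: [-0.1, 0.1, 0.0]
grip_width: -0.0002
```

>>> play_rows(plan=[0.2,0,1,0,0,0,0,0,0,0,0,0])

```text
clock: 3.82
eef_pos: [0.5086, 0.1599, 0.1023]
tool_rot: [0.127, 0.988, -0.011, 0.089]
ft_force: [-0.4, 0.2, -0.3]
grip_width: 0.0001
```

>>> play_rows(plan=[0.2,0,1,0,0,0,0,0,0,0,0,0])

```text
clock: 4.08
eef_pos: [0.5086, 0.1599, 0.1013]
tool_rot: [0.127, 0.988, -0.011, 0.089]
ft_force: [0.3, 0.2, -0.1]
grip_width: -0.0003
```

>>> play_rows(plan=[0.2,0,1,0,0,0,0,0,0,0,0,0])

```text
clock: 4.32
eef_pos: [0.5087, 0.16, 0.1008]
tool_rot: [0.127, 0.988, -0.011, 0.089]
ft_force: [-1.5, -0.6, 3.0]
grip_width: -0.0003
```

```bash
python3 -c "
from h import *
c=bot.camera('wrist');cv2.imwrite('pics/w2.png',c['frame']);print(bot.get_obs()['ft_force'],bot.get_obs()['eef_pos'])"
```

```text
[-1.67915943 -0.20739891  4.08986963] [0.50874217 0.15995276 0.10073169]
```

View pics/w2.png

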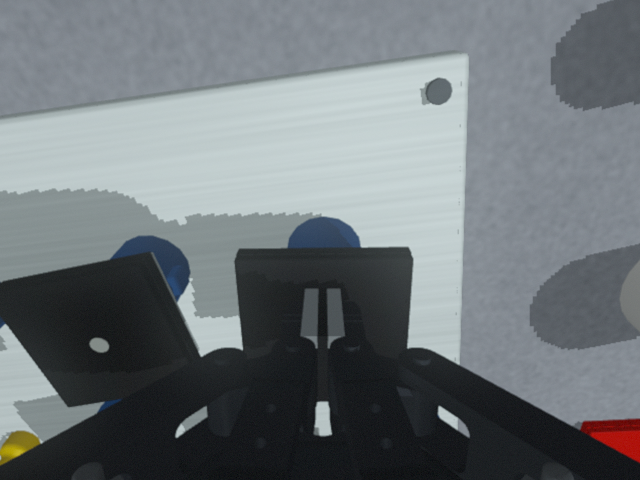

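```bash
cat >> h.py <<'E'
def slopes(cams=('wrist','scene','top'),only=None):
  for n in cams:
    c=bot.camera(n);P=cloud(c);sat=np.ptp(c['frame'].astype(int),axis=2)
    for i,(a,y) in enumerate(COV):
        if only is not None and i not in only: continue
        t=np.radians(y);dx=P[...,0]-a[0];dy=P[...,1]-a[1];lx=dx*np.cos(t)+dy*np.sin(t);ly=-dx*np.sin(t)+dy*np.cos(t)
        m=(abs(lx)<.032)&(abs(ly)<.032)&(abs(P[...,2]-a[2])<.012)
        Q=np.c_[lx[m],ly[m],P[...,2][m]]
        if len(Q)<60: continue
        for _ in range(4):
            M=np.c_[Q[:,:2],np.ones(len(Q))];s=np.linalg.lstsq(M,Q[:,2],rcond=None)[0];w=abs(Q[:,2]-M@s)<.005;Q=Q[w]
        print(n,i,len(Q),'slope',s[:2].round(3),'z0',s[2].round(4))
E
python3 -c "
from h import *
slopes();print(bot.get_obs()['ft_force'],bot.get_obs()['eef_pos'])"
```

```text
wrist 1 15912 slope [-0.001  0.001] z0 0.0817
wrist 2 10146 slope [0.13 0.  ] z0 0.0896
scene 0 841 slope [-0.002  0.003] z0 0.0896
scene 1 867 slope [-0.004  0.   ] z0 0.0831
scene 2 739 slope [ 0.128 -0.002] z0 0.0913
scene 3 1028 slope [0.003 0.005] z0 0.0865
scene 4 1075 slope [-0.004 -0.001] z0 0.083
top 0 642 slope [ 0.004 -0.001] z0 0.0893
top 1 629 slope [-0.002 -0.006] z0 0.0826
top 2 327 slope [ 0.133 -0.009] z0 0.0904
top 3 608 slope [0.004 0.01 ] z0 0.0859
top 4 607 slope [-0.006  0.002] z0 0.0823
[-1.26133554 -1.0085865   3.94172173] [0.50869459 0.15994539 0.10065381]
```

All three cameras show the pressed cover tipped by about 0.13 rad, while the other four lie level within 0.01. The cover at (0.5225, 0.156) is therefore the loose one. I'll back off, level the tool and go over its middle.

>>> play_rows(plan=[-0.9,0,-5,0,0,0,-1.8,0,-10,0,0,0,0,0,0,0,0.09,0,0,0,0,0,0.09,0,0,0,0,0,0,0])

```text
clock: 5.15
eef_pos: [0.5102, 0.1597, 0.1159]
tool_rot: [0.128, 0.992, 0.0, 0.001]
ft_force: [-1.1, -0.5, -0.5]
grip_width: -0.0003
```

```bash
python3 -c "
from h import *
slopes(only=[2])
p,r=goal(2,off=0,up=.004,tilt=0);delta(p,r)
c=bot.camera('scene');a=c['frame'][170:290,360:480];cv2.imwrite('pics/s3.png',cv2.resize(a,None,fx=5,fy=5))"
```

```text
wrist 2 10434 slope [-0.003  0.001] z0 0.0895
scene 2 837 slope [ 0.002 -0.002] z0 0.0907
top 2 154 slope [ 0.023 -0.016] z0 0.0894
pos [0.5081 0.1599 0.1154] F [0.31 0.1  0.43] t 5.3
goal [0.5225 0.156  0.1055] shift mm tool [-15.   -0.1   9.9] rotvec [-0.     0.    -0.015]
```

View pics/s3.png

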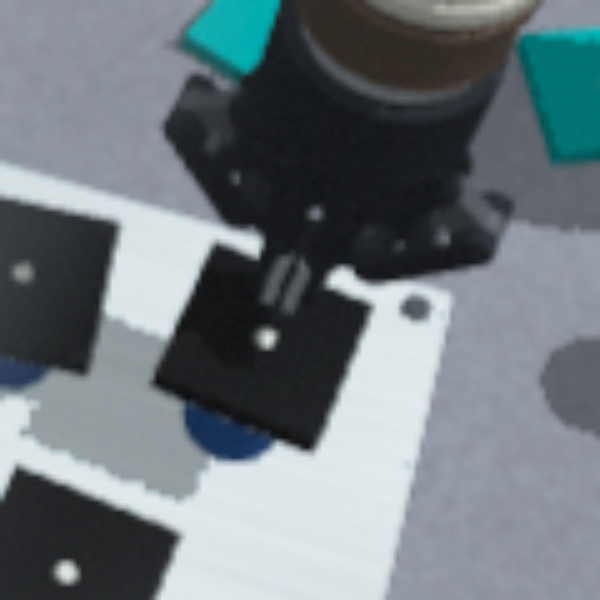

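>>> play_rows(plan=[-7.5,0,0,0,0,0,-7.5,0,0,0,0,0,0,0,5,0,0,0,0,0,5,0,0,0,0,0,0,0,0,0,0,0,2,0,0,0,0,0,2,0,0,0,0,0,0,0,0,0])

```text
clock: 6.35
eef_pos: [0.5231, 0.1562, 0.1017]
tool_rot: [0.127, 0.992, 0.0, 0.0]
ft_force: [0.6, 0.6, 0.7]
grip_width: -0.0001
```

```bash
python3 -c "
from h import *
slopes(only=[2])
p,r=goal(2,off=0,up=.0,tilt=0);delta(p,r)
c=bot.camera('scene');a=c['frame'][170:290,360:480];cv2.imwrite('pics/s4.png',cv2.resize(a,None,fx=5,fy=5))"
```

```text
wrist 2 15753 slope [-0.002  0.001] z0 0.0892
scene 2 592 slope [-0.006 -0.001] z0 0.0906
top 2 106 slope [-0.008 -0.004] z0 0.0896
pos [0.5231 0.1562 0.1017] F [-0.6  -0.7   1.55] t 6.5
goal [0.5225 0.156  0.1015] shift mm tool [ 0.6 -0.3  0.2] rotvec [ 0.     0.    -0.015]
```

View pics/s4.png

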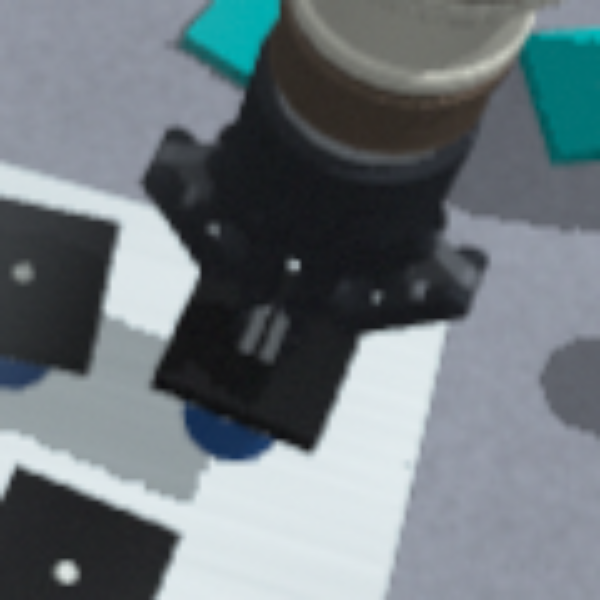

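The tips cover the dot at (265,338), so they are centred. Contact is just beginning.

>>> play_rows(plan=[0,0,0.5,0,0,0,0,0,0.5,0,0,0,0,0,0,0,0,0])

```text
clock: 6.92
eef_pos: [0.5232, 0.1562, 0.1014]
tool_rot: [0.128, 0.992, 0.0, 0.0]
ft_force: [-2.2, 0.1, 6.4]
grip_width: 0.0002
```

>>> play_rows(plan=[0,0,0.5,0,0,0,0,0,0.5,0,0,0,0,0,0,0,0,0])

```text
clock: 7.3
eef_pos: [0.5231, 0.1562, 0.1004]
tool_rot: [0.128, 0.992, 0.0, 0.0]
ft_force: [-2.0, -0.8, 5.7]
grip_width: -0.0001
```

>>> play_rows(plan=[0,0,0.5,0,0,0,0,0,0.5,0,0,0,0,0,0,0,0,0])

```text
clock: 7.68
eef_pos: [0.5231, 0.1562, 0.0994]
tool_rot: [0.128, 0.992, 0.0, 0.0]
ft_force: [-1.4, -0.4, 6.4]
grip_width: 0.0001
```

>>> play_rows(plan=[0,0,0.5,0,0,0,0,0,0.5,0,0,0,0,0,0,0,0,0])

```text
clock: 8.05
eef_pos: [0.5232, 0.1562, 0.0985]
tool_rot: [0.128, 0.992, 0.0, 0.0]
ft_force: [-1.1, -0.0, 6.5]
grip_width: 0.0002
```

>>> play_rows(plan=[0,0,0.5,0,0,0,0,0,0.5,0,0,0,0,0,0,0,0,0])

```text
clock: 8.43
eef_pos: [0.5232, 0.1562, 0.0984]
tool_rot: [0.128, 0.992, 0.0, 0.001]
ft_force: [-5.0, -1.5, 12.0]
grip_width: -0.0
```

>>> play_rows(plan=[0.2,0,0.3,0,0,0,0,0,0,0,0,0,0,0,0,0,0,0,0,0,0,0,0,0,0,0,0,0,0,0])

```text
clock: 9.05
eef_pos: [0.5232, 0.1562, 0.0984]
tool_rot: [0.128, 0.992, 0.0, 0.001]
ft_force: [-4.0, -1.7, 13.1]
grip_width: -0.0002
```

```bash
python3 -c "
from h import *
slopes()
s=bot.get_obs();print(s['ft_force'],s['eef_pos'],s['clock'])
c=bot.camera('top');cv2.imwrite('pics/t5.png',cv2.resize(c['frame'][150:310,160:400],None,fx=3,fy=3))
c=bot.camera('scene');a=c['frame'][170:330,240:480];cv2.imwrite('pics/s5.png',cv2.resize(a,None,fx=3,fy=3))"
```

```text
wrist 1 20531 slope [-0.001  0.001] z0 0.0817
wrist 2 15749 slope [-0.002  0.001] z0 0.086
scene 0 838 slope [0.002 0.002] z0 0.0896
scene 1 872 slope [-0.001  0.001] z0 0.0831
scene 2 586 slope [0.001 0.   ] z0 0.0873
scene 3 1029 slope [-0.002  0.003] z0 0.0865
scene 4 1080 slope [ 0.002 -0.002] z0 0.0831
top 0 649 slope [-0.01   0.003] z0 0.0894
top 1 629 slope [ 0.013 -0.01 ] z0 0.0825
top 2 103 slope [-0.017 -0.124] z0 0.0835
top 3 626 slope [-0.    -0.003] z0 0.0861
top 4 608 slope [-0.     0.002] z0 0.0823
[-4.04986984 -2.14132444 13.22282974] [0.52315346 0.15621582 0.09842021] 9.2
```

View pics/s5.png

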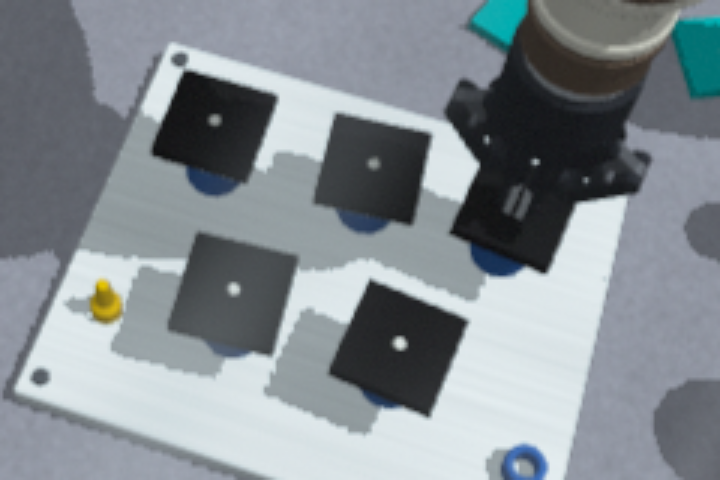

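The cover went down 3.4 to 3.5 mm in the wrist and scene cameras and is level (slope 0.002 or less), and the tool reads a steady 13 N. The top camera's odd slope for this cover comes from a 103-pixel sliver next to the gripper. Nothing else has moved, so I'll hand in.

```bash
python3 -c "
from workcell import bot
print(bot.get_obs()['ft_force']);print(bot.job_done())"
```

```text
[-4.55534972 -1.76380668 12.7779601 ]
the job is handed in; nothing more can be done
None
```

The loose cover is seated. It was the one at about (0.522, 0.156) m, and I handed the job in at about 9.3 s with the closed fingertips still pressing its middle at about 13 N.

- **Finding it:** It was the first cover I pressed. An edge press of about 4 N tipped it 0.13 rad in all three cameras, and it fell level again when released. I did not press the other four covers.
- **Seating it:** Pressed in the middle, it slid down at about 6 N and then stopped hard. The task gave about 8 N for this.
- **Last checks:** The wrist and scene cameras both show it 3.4–3.5 mm lower and level to within about 0.002 rad. The other four covers read level to within about 0.016 rad and at unchanged height. In the last scene picture nothing else looked displaced.
- **What disagreed:** The top camera gave a slope of −0.12 rad for the seated cover. That fit used only 103 pixels beside the gripper, so I discarded it. There is also a steady sideways force of about 4–5 N on the tool, and the tool did not drift.

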